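# Lift the lockout collar and throw a lead feeder into reverse

### The job

The lead feeder with the red collar on its lever has to run backwards. Lift the red collar clear of the steel gate posts, push the lever with it across from the green-dot end to the far end marked with the yellow dot, then let go so that the collar drops fully home and locks the lever there. Leave the blue-collared lever alone.

Things in the scene. Friction and masses are not known exactly. Their poses are not given: they have to be found in the camera images.
- red_unit: Feeder to work on: grey box 150x96x80 mm (x,y,z), fixed. Origin under its centre, on the table; z up, x along the lever's slot from the green dot (-x end, nearer the robot) to the yellow dot (+x end). The lever hinges about a line parallel to y, 20 mm above the origin. At mid-slot two steel gate posts, 24 mm long in x, 34 mm wide over both, 14 mm gap, tops 112 mm above the table.
- red_collar_mid (a point): Centre of the red lockout collar's grip on the lever: cylinder 34 mm across, 34 mm long. z up the stem, y along the hinge. Collar down: 118 mm from the hinge line, and the top of the lever's black knob (26 mm across) is 50 mm further up the stem. Pinch it across y from above, fingers either side of the knob; it may turn about y between the fingers as the lever swings.
- red_lever (a joint): Red-collared lever's angle, rad: 0 = stop at the green-dot end (leaning 0.40 rad towards the unit's -x), 0.40 = upright, 0.80 = stop at the yellow-dot end (leaning 0.40 rad towards +x). Stays where it is left; moving it takes about 2 N at the collar. With the collar down the gate posts block it from about 0.14 to 0.66.
- red_collar (a joint): Lift of the red collar along the stem, m: 0 = fully down, 0.020 = upper stop; a spring and its weight pull it down with 3 to 5 N. Below its grip it has a dark foot, 20 mm in x, 28 mm in y, 36 mm below the grip's centre at its lowest, too wide for the gap between the posts. It clears the posts when lifted 0.012 or more.
- blue_collar_mid (a point): Centre of the blue collar's grip on the other, otherwise identical feeder (same sizes and axes): not to be moved.

How it is judged:
By the outcome, as a careful person would: the job done as asked, in the order asked, and still so for the second after the job is handed in, with the robot touching nothing.
It also fails if it takes over 35 s, if anything falls off the work surface, if the arm or the gripper's body presses on something with over 40 N, if the wrist force passes 120 N, or if a joint passes its speed limit or range.

### The arm

A 6-joint arm with a two-finger parallel gripper is mounted at the origin on the work surface. World frame = base frame: x ahead of the robot, y to its left, z up, the work surface at z = 0. Lengths are in m, angles in rad, forces in N, time in s.
With the tool pointing down it reaches from about 0.35 to 0.875 m from the base axis. Payload 4.2 kg.
Tool frame: the origin (TCP) lies between the finger pads; the fingertips stand 19 mm ahead of it and the grasp point (between the pads) is the TCP (bot.finger_overhang is the distance from the TCP to the fingertips, in m); z points along the fingers, y is the line along which they close (so a half turn about z gives the same grasp; the last joint's range is limited). The gripper opens to 85 mm and grips with 20 to 120 N. Pads are 22 mm wide; open, the fingers measure 114 mm over their backs; the gripper's body (76 mm by 85 mm) begins 54 mm behind the grasp point. The pads swing forward as they close: fully open they stand 13 mm farther back than shut.
Start: joints at [-1.02, 0.385, 0.008, 0, -1.194, -0.259], TCP at [0.18, -0.599, 0.25] pointing down, gripper open.
Joint ranges: [-3.14, 3.14], [-1.21, 2.06], [-1.07, 1.41], [-3.16, 2.05], [-2.99, -0.16], [-3.1, 3.1]. Speed limits (rad/s): [2.79, 2.79, 3.14, 3.14, 3.14, 3.14].

### API

Orientations are given as a rotation vector (axis times angle).
In Python, from station import bot gives the robot as it stands. The module is installed in compiled form; this text tells all that it offers.
- The arm moves only by the tool send_rows, never from a script. Its argument "motion" is a list of rows, each a list of 5 numbers: the opening, from -1 (shut) to 1 (fully open), so that 0 is half open, then the shift along the tool's x, y, z each as a share of 0.2 m, from -1 to 1, then the turn about the tool's z as a share of pi/2 rad, from -1 to 1. A call has 1 to 12 rows; each row is the pose to reach, as a shift and turn from the pose commanded when the call began, along the tool's axes at that moment; what a row does not reach only later rows make up. A row lasts 1/8 s, in which the tool goes at most 62.5 mm and 10.7 degrees, less where a joint would pass 70% of its speed; a pose out of reach is approached as far as the arm can. A call with a number of a shift or a turn outside -1 to 1 is refused whole. A call with a gripper value outside its range is refused whole. The fingers move at their own pace and stop on an object; "squeeze" is the grip in N (left out, the last holds). Time passes only in rows, so rows that repeat a pose let the fingers close. It gives the time, the measured TCP pose, the force, the opening and the grip force at its end, in the units of the state.
- bot.get_obs(): the state, without advancing time (a new reading comes with each control period).
- bot.capture(name): name is "scene" or "top"; returns a dict with "img" (400x640x3 uint8, red, green, blue), "camera_matrix" (3x3 intrinsics, pixels), "pose" (4x4, takes a point from camera to world coordinates). Camera axes: x right, y down, z forward; pixel columns grow to the right and rows downward; lengths in m; the calibration is good to about 2 mm. A picture is of the moment at which its call begins. There is no depth.
- bot.finish_job(): hands the job in; it is judged then, once.
Trained networks look in the newest picture that a camera, given by its name, has taken for a name from the list of things; names that differ only in an ending like _2 or _b are one class to them, and where a whole thing is asked for, a point or a joint stands for the part that bears it (a point fixed in the world has none). Each returns a list of dicts, best first, with "confidence" (0 to 1); they miss things now and then, are a little off and sometimes report something else, mostly with a low value. They report only what shows in the picture. A call takes as long as a camera call.
- bot.regions_of(camera, thing): "mask" (400x640 bool, what is visible of it) and "pixel" ([column, row] in pixels, amid what is visible of it).
The state is a dict: "time": time; "joint_pos": joint angles; "dq": joint speeds; "joint_torque": joint torques, N m; "ee_pos": TCP position; "tool_rot": TCP orientation; "ft_force": force on the tool from outside, world axes, zero at the start; "moment": the same for the moment, N m; "grip_width": opening from 0.0 (shut) to 1.0 (fully open); "finger_force": force on a finger pad.
Only numpy, scipy, OpenCV 4.12 (cv2) and the standard library are available. Lean on these libraries where they do the work, as an engineer would, in place of code of your own. Each camera call takes 0.05 s, during which the arm holds its last target. There are 200 camera calls.

## Working session

There is one attempt and no reset: what is moved stays moved. The work goes in short steps, Python scripts to look and compute and a tool call to move; the robot and the scene stay as the last step left them, time stands still between calls to the robot, and variables do not carry over. Pictures are saved under pics/ and viewed, at most 10 in all, crops included, and the job is handed in when it is done.

Besides the shell and the picture viewer there is one more tool, called after "Call:" by a JSON object that holds its "op" and its "data", one argument or row to a line. send_rows: Moves the arm, as the interface text tells. Shift numbers are shares of 0.2 m and turn numbers shares of pi/2 rad, none past 1 either way. Its arguments: {"type":"object","properties":{"motion":{"type":"array","items":{"type":"array","items":{"type":"number"}}},"squeeze":{"type":"number"}},"required":["motion"]}

```bash
mkdir -p pics; cat > h.py <<'E'
import numpy as np, cv2
from station import bot
def ray(c,px):
    K=c["camera_matrix"];T=c["pose"]
    d=T[:3,:3]@np.linalg.solve(K,[px[0],px[1],1.]);return T[:3,3],d/np.linalg.norm(d)
def proj(c,p):
    T=c["pose"];q=c["camera_matrix"]@(T[:3,:3].T@(np.asarray(p)-T[:3,3]));return q[:2]/q[2]
def tri(rs):
    A=0;b=0
    for o,d in rs:
        P=np.eye(3)-np.outer(d,d);A=A+P;b=b+P@o
    return np.linalg.solve(A,b)
E
python3 - <<'E'
from h import *
ims=[]
C={}
for n in("scene","top"):
    c=C[n]=bot.capture(n);cv2.imwrite(f"pics/{n}0.png",c["img"][:,:,::-1])
    print(n,c["pose"].round(3).tolist(),c["camera_matrix"][0,0])
for t in("red_collar_mid","blue_collar_mid","red_unit"):
    rs=[]
    for n in C:
        r=bot.regions_of(n,t)
        for k in r:print(t,n,k["confidence"],k["pixel"],k["mask"].sum())
        if r: rs.append(ray(C[n],r[0]["pixel"]))
    if len(rs)==2:print(tri(rs))
o=bot.get_obs();print(o)
E
```

```text
scene [[-0.307, 0.587, -0.75, 1.027], [0.952, 0.185, -0.245, 0.165], [-0.005, -0.788, -0.615, 0.519], [0.0, 0.0, 0.0, 1.0]] 372.7571703484069
top [[0.024, -0.993, 0.115, 0.42], [-1.0, -0.024, -0.0, 0.01], [0.003, -0.115, -0.993, 1.062], [0.0, 0.0, 0.0, 1.0]] 477.0690790381203
red_collar_mid scene 0.74 [438.7, 218.4] 754
red_collar_mid top 0.67 [222.8, 197.9] 219
[0.54397833 0.20626688 0.1255523 ]
blue_collar_mid scene 0.65 [239.5, 172.7] 524
blue_collar_mid top 0.51 [396.2, 212.1] 169
[ 0.52496141 -0.14514661  0.1290425 ]
red_unit scene 0.92 [421.1, 273.0] 8084
red_unit scene 0.27 [433.4, 216.5] 701
red_unit top 0.88 [235.5, 186.5] 4278
[0.58174623 0.19792418 0.03390544]
{'time': 0.4, 'joint_pos': array([-1.02039182e+00,  3.84839825e-01,  7.73339627e-03, -8.03826488e-05,
       -1.19400037e+00, -2.58583737e-01]), 'dq': array([-0.0003509 , -0.00309483,  0.00173285,  0.0003776 ,  0.00047468,
       -0.00111342]), 'joint_torque': array([ 3.35396890e-04, -3.91588104e+01,  1.88328695e+01,  4.18459162e+00,
       -1.44247446e-03,  3.50624063e-06]), 'ee_pos': array([ 0.17980274, -0.59848605,  0.25015032]), 'tool_rot': array([ 4.56712454e-01, -3.10816375e+00, -4.94529344e-04]), 'ft_force': array([ 0.2496938 ,  0.16214201, -0.10748016]), 'moment': array([-0.00852237, -0.03019314, -0.01751441]), 'finger_force': 0.0, 'grip_width': 1.0054094721283917}
```

View pics/scene0.png

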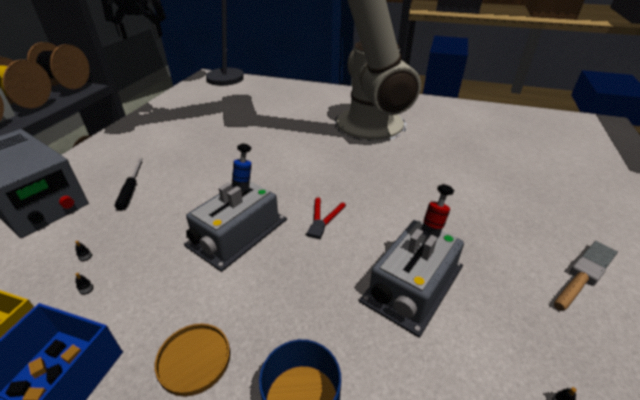

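View pics/top0.png

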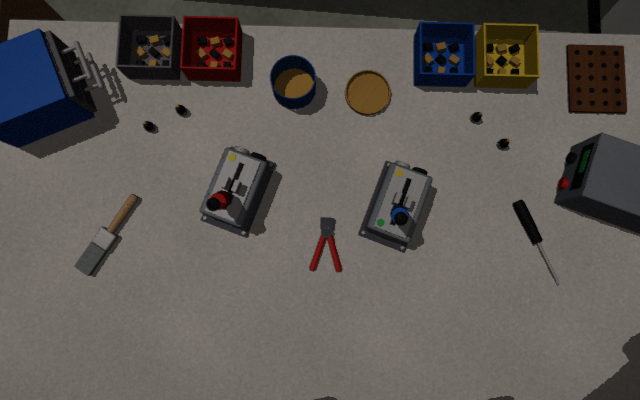

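The scene picture shows the red feeder near (421,273), with its collar at (438,218), green dot at (448,238) and yellow dot at (419,281). In the top picture it is near (236,187), collar at (222,198), yellow dot at (232,157). Next I need its yaw.

```bash
python3 - <<'E'
from h import *
C={n:bot.capture(n) for n in("scene","top")}
def blob(n,lo,hi,ctr,r=14):
    h=cv2.cvtColor(C[n]["img"],cv2.COLOR_RGB2HSV);m=cv2.inRange(h,lo,hi)
    z=np.zeros_like(m);cv2.circle(z,ctr,r,255,-1);ys,xs=np.nonzero(m&z);return len(xs),(xs.mean(),ys.mean()) if len(xs) else None
def plane(n,px,z):
    o,d=ray(C[n],px);return o+d*(z-o[2])/d[2]
Y=((18,120,90),(35,255,255));G=((40,100,50),(85,255,255))
P={}
for nm,n,col,c in(("ys","scene",Y,(419,281)),("gs","scene",G,(448,238)),("yt","top",Y,(232,157)),("gt","top",G,(212,205))):
    k,px=blob(n,*col,c);
    if px: P[nm]=plane(n,px,.081);print(nm,k,np.round(px,1),P[nm].round(4))
d=P["ys"]-P["gs"];print("yaw dots",np.arctan2(d[1],d[0]),np.linalg.norm(d))
# fit of box silhouette direction in top: 
r=bot.regions_of("top","red_unit")[0];ys,xs=np.nonzero(r["mask"])
print(cv2.minAreaRect(np.c_[xs,ys].astype(np.float32)))
for t in("red_collar_mid",):
    print([ (n,bot.regions_of(n,t)[0]["pixel"]) for n in C])
    p=tri([ray(C[n],bot.regions_of(n,t)[0]["pixel"]) for n in C]);print(p)
    for n in C:print(n,plane(n,bot.regions_of(n,t)[0]["pixel"],.129))
for n,(x,y,w,h) in {"scene":(370,170,110,160),"top":(190,135,100,110)}.items():
    im=C[n]["img"][y:y+h,x:x+w,::-1];cv2.imwrite(f"pics/crop_{n}.png",cv2.resize(im,None,fx=550/h,fy=550/h,interpolation=cv2.INTER_CUBIC))
E
```

```text
ys 71 [418.7 280.3] [0.6392 0.1975 0.081 ]
gs 42 [448.1 237.9] [0.5334 0.2351 0.081 ]
yt 41 [231.8 157. ] [0.637  0.1948 0.081 ]
yaw dots -0.34159024450277814 0.11230330548605788
((236.04808044433594, 189.28671264648438), (53.750892639160156, 82.87010955810547), 21.447736740112305)
[('scene', [436.4, 219.0]), ('top', [223.1, 197.0])]
[0.54584898 0.20434694 0.12530508]
scene [0.54910122 0.20822597 0.129     ]
top [0.54552646 0.19923809 0.129     ]
```

View pics/crop_top.png

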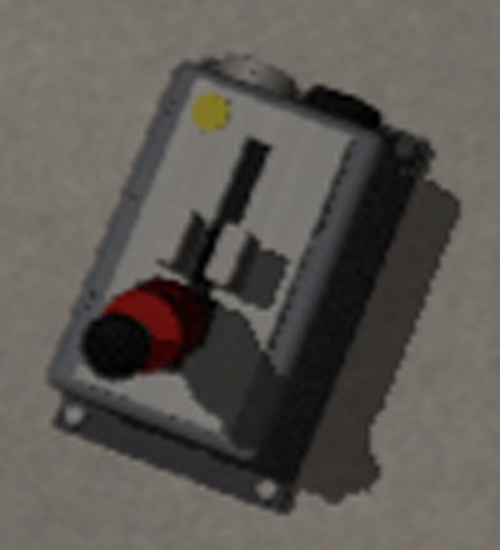

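```bash
python3 - <<'E'
from h import *
C={n:bot.capture(n) for n in("scene","top")}
def plane(n,px,z):
    o,d=ray(C[n],px);return (o+d*(z-o[2])/d[2]).round(4)
c=lambda u,v:(190+u/5,135+v/5)
print("ctr",plane("top",c(217,261),.08),"slot end",plane("top",c(258,143),.08),"knob",plane("top",c(116,345),.02+.168*np.cos(.4)-.005))
yaw=-.335;R=np.array([[np.cos(yaw),-np.sin(yaw)],[np.sin(yaw),np.cos(yaw)]])
print("knob scene",plane("scene",(446,189.5),.02+.168*np.cos(.4)-.004))
print("base from knob: add",R@[.168*.389,0],"collar from knob add",R@[.05*.389,0])
o=bot.get_obs();from scipy.spatial.transform import Rotation as Ro
M=Ro.from_rotvec(o["tool_rot"]).as_matrix();print(M.round(3))
E
```

```text
ctr [0.5732 0.1887 0.08  ] slot end [0.6236 0.1738 0.08  ] knob [0.5263 0.209  0.1697]
knob scene [0.5247 0.2133 0.1707]
base from knob: add [ 0.0617191  -0.02148572] collar from knob add [ 0.01836878 -0.00639456]
[[-0.958 -0.288 -0.   ]
 [-0.288  0.958 -0.   ]
 [ 0.    -0.    -1.   ]]
```

View pics/crop_scene.png

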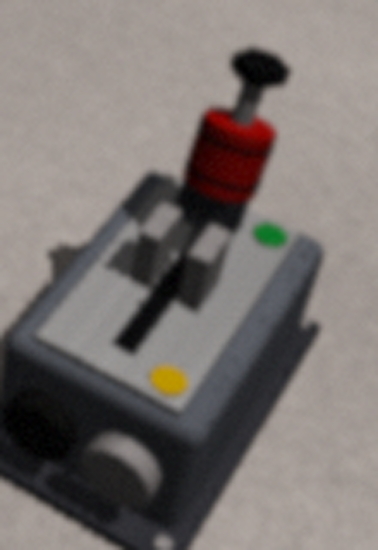

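Call:
{"op": "send_rows", "data": {
  "motion": [
    [1,-0.18,0.21,-0.1,0],
    [1,-0.36,0.42,-0.2,0],
    [1,-0.54,0.62,-0.2,0],
    [1,-0.72,0.83,-0.2,0],
    [1,-0.72,0.83,-0.2,0]
  ],
  "squeeze": 40
}}

```text
time: 1.58
ee_pos: [0.2709, -0.3956, 0.2912]
tool_rot: [-0.464, 3.106, -0.001]
ft_force: [-0.2, -0.5, 0.4]
grip_width: 1.0
finger_force: 0.0
```

Call:
{"op": "send_rows", "data": {
  "motion": [
    [1,-0.18,0.21,0,0],
    [1,-0.36,0.42,0,0],
    [1,-0.54,0.62,0,0],
    [1,-0.72,0.83,0,0]
  ]
}}

```text
time: 2.08
ee_pos: [0.3608, -0.1969, 0.2907]
tool_rot: [-0.455, 3.108, -0.001]
ft_force: [0.6, -0.5, 0.2]
grip_width: 0.999
finger_force: 0.0
```

Call:
{"op": "send_rows", "data": {
  "motion": [
    [1,-0.18,0.21,0,0],
    [1,-0.36,0.42,0,0],
    [1,-0.54,0.62,0,0],
    [1,-0.72,0.83,0,0]
  ]
}}

```text
time: 2.58
ee_pos: [0.4513, 0.0039, 0.2907]
tool_rot: [-0.456, 3.107, -0.0]
ft_force: [-0.2, -0.8, -0.0]
grip_width: 1.001
finger_force: 0.0
```

Call:
{"op": "send_rows", "data": {
  "motion": [
    [1,-0.18,0.21,0,0.1],
    [1,-0.36,0.42,0,0.2],
    [1,-0.54,0.62,0,0.3],
    [1,-0.72,0.83,0,0.4],
    [1,-0.72,0.83,0,0.4],
    [1,-0.72,0.83,0,0.4]
  ]
}}

```text
time: 3.32
ee_pos: [0.5406, 0.2025, 0.2898]
tool_rot: [-0.526, -3.096, 0.002]
ft_force: [1.2, -0.2, 1.0]
grip_width: 1.0
finger_force: 0.0
```

```bash
cat > look.py <<'E'
import sys
from h import *
from scipy.spatial.transform import Rotation as Ro
o=bot.get_obs();M=Ro.from_rotvec(o["tool_rot"]).as_matrix()
print(o["time"],o["ee_pos"].round(4),o["joint_pos"].round(2),M.round(3).tolist(),o["ft_force"].round(1),o["grip_width"])
c=bot.capture("scene");im=c["img"][90:290,340:540,::-1]
cv2.imwrite(f"pics/{sys.argv[1]}.png",cv2.resize(im,(600,600),interpolation=cv2.INTER_CUBIC))
r=bot.regions_of("scene","red_collar_mid")
for k in r:print(k["confidence"],k["pixel"],k["mask"].sum())
print("proj tcp",proj(c,o["ee_pos"]))
t=np.array([.543,.205,.133]);d=(M.T@(t-o["ee_pos"]));print("shift to collar, rows units",(d/.2).round(3))
E
python3 look.py a1
```

```text
3.325 [0.5406 0.2025 0.2898] [ 0.64  0.28 -0.05  0.   -1.25 -2.55] [[-0.944, 0.33, -0.001], [0.33, 0.944, -0.001], [0.001, -0.001, -1.0]] [ 1.2 -0.2  1. ] 1.0003686532535903
0.77 [435.4, 219.2] 754
proj tcp [455.7391323  123.29194344]
shift to collar, rows units [-0.008  0.016  0.784]
```

View pics/a1.png

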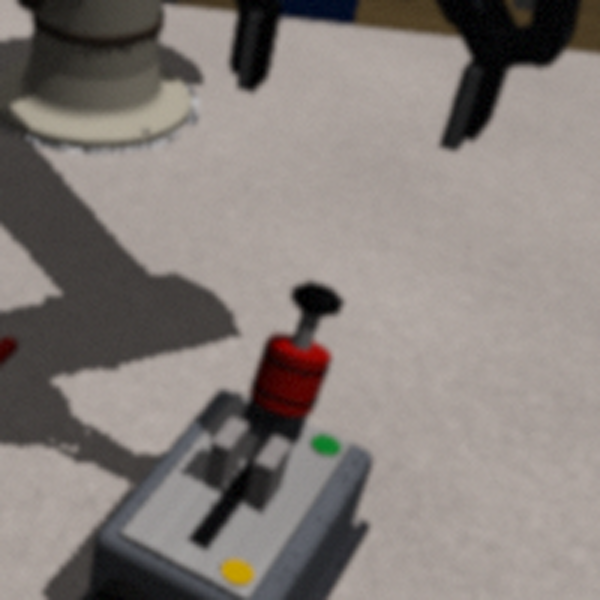

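The fingers are open in the scene crop, tips around (248,85) and (455,145), straddling the line above the collar at (290,378). Descending.

Call:
{"op": "send_rows", "data": {
  "motion": [
    [1,-0.01,0.02,0.2,0],
    [1,-0.01,0.02,0.4,0],
    [1,-0.01,0.02,0.6,0],
    [1,-0.01,0.02,0.7,0],
    [1,-0.01,0.02,0.78,0],
    [1,-0.01,0.02,0.78,0]
  ],
  "squeeze": 30
}}

```text
time: 4.18
ee_pos: [0.5433, 0.2053, 0.1338]
tool_rot: [-0.527, -3.096, 0.002]
ft_force: [0.4, 0.1, 0.3]
grip_width: 1.001
finger_force: 0.0
```

```bash
python3 look.py a2
```

```text
4.175 [0.5433 0.2053 0.1338] [ 0.64  0.42 -0.26 -0.   -0.9  -2.55] [[-0.944, 0.331, -0.001], [0.331, 0.944, -0.001], [0.001, -0.001, -1.0]] [0.4 0.1 0.3] 1.0010750886411306
0.76 [435.0, 216.5] 728
proj tcp [435.3034989  214.02234655]
shift to collar, rows units [ 0.001 -0.002  0.004]
```

View pics/a2.png

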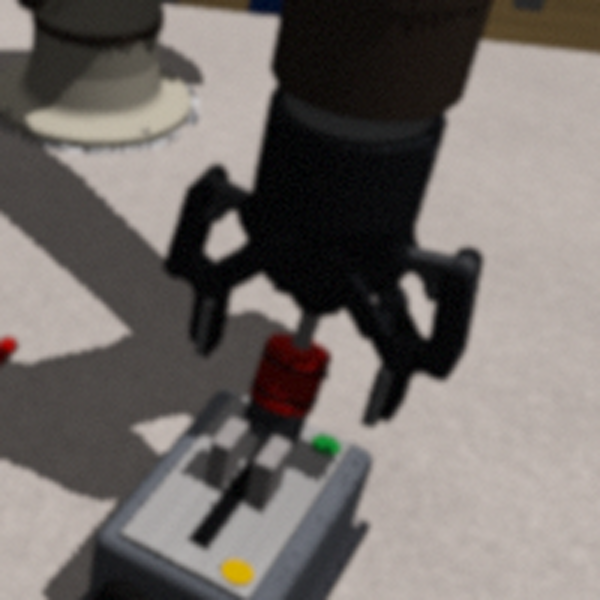

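The open fingers now straddle the collar, tips at crop (207,350) and (382,418) with the collar at (290,378). Closing.

Call:
{"op": "send_rows", "data": {
  "motion": [
    [0.2,0,0,0,0],
    [-0.2,0,0,0,0],
    [-0.6,0,0,0,0],
    [-0.6,0,0,0,0],
    [-0.6,0,0,0,0],
    [-0.6,0,0,0,0]
  ],
  "squeeze": 30
}}

```text
time: 5.03
ee_pos: [0.5431, 0.2053, 0.1349]
tool_rot: [-0.526, -3.096, 0.003]
ft_force: [-3.0, -3.1, 5.2]
grip_width: 0.392
finger_force: 30.8
```

Call:
{"op": "send_rows", "data": {
  "motion": [
    [-0.6,0.008,0,-0.018,0],
    [-0.6,0.016,0,-0.037,0],
    [-0.6,0.023,0,-0.055,0],
    [-0.6,0.031,0,-0.074,0],
    [-0.6,0.031,0,-0.074,0],
    [-0.6,0.031,0,-0.074,0]
  ]
}}

```text
time: 5.78
ee_pos: [0.5378, 0.2072, 0.1483]
tool_rot: [-0.526, -3.097, 0.003]
ft_force: [2.0, -4.6, -2.3]
grip_width: 0.391
finger_force: 30.2
```

```bash
python3 look.py a3
```

```text
5.775 [0.5378 0.2072 0.1483] [ 0.65  0.4  -0.25  0.   -0.92 -2.56] [[-0.944, 0.33, -0.001], [0.33, 0.944, -0.002], [0.0, -0.002, -1.0]] [ 2.  -4.6 -2.3] 0.39133454300129117
0.95 [439.2, 211.2] 698
proj tcp [438.55047575 205.06910527]
shift to collar, rows units [-0.028 -0.002  0.076]
```

View pics/a3.png

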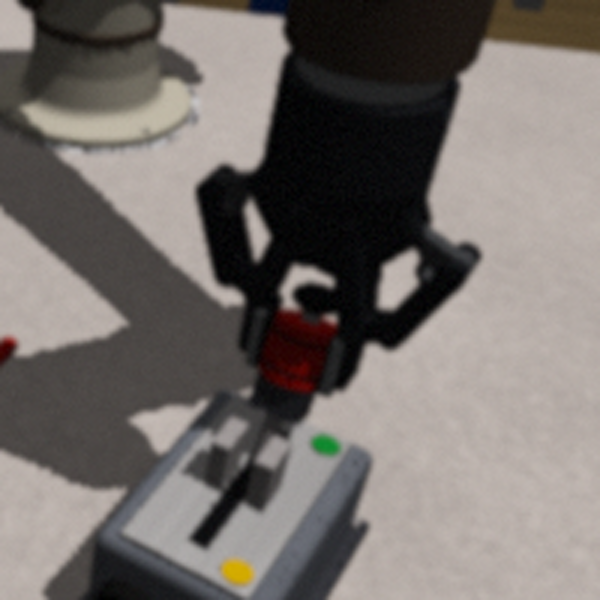

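The collar is lifted: in the crop its grip is at (300,352), up from (290,378), and it is close under the knob at (315,297). Swinging to upright first.

Call:
{"op": "send_rows", "data": {
  "motion": [
    [-0.6,-0.032,0,-0.013,0],
    [-0.6,-0.064,0,-0.024,0],
    [-0.6,-0.097,0,-0.033,0],
    [-0.6,-0.13,0,-0.041,0],
    [-0.6,-0.164,0,-0.047,0],
    [-0.6,-0.198,0,-0.051,0],
    [-0.6,-0.232,0,-0.053,0],
    [-0.6,-0.267,0,-0.054,0],
    [-0.6,-0.267,0,-0.054,0]
  ]
}}

```text
time: 7.0
ee_pos: [0.588, 0.1893, 0.1593]
tool_rot: [-0.527, -3.095, 0.004]
ft_force: [-3.0, -4.8, -3.4]
grip_width: 0.388
finger_force: 30.2
```

```bash
python3 look.py a4
```

```text
7.0 [0.588  0.1893 0.1593] [ 0.57  0.45 -0.13  0.   -0.99 -2.48] [[-0.944, 0.331, -0.003], [0.331, 0.944, -0.002], [0.002, -0.003, -1.0]] [-3.  -4.8 -3.4] 0.3875841718367326
0.9 [424.2, 221.6] 626
proj tcp [425.28792218 217.60228637]
shift to collar, rows units [0.238 0.    0.132]
```

View pics/a4.png

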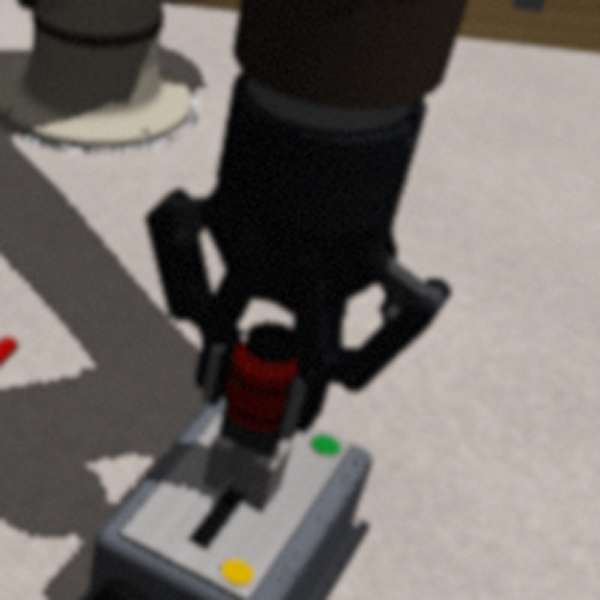

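The collar, at (262,390) in the crop, is above the posts with the lever about upright. Forces are low, so I'm continuing to the yellow end.

Call:
{"op": "send_rows", "data": {
  "motion": [
    [-0.6,-0.034,0,0.001,0],
    [-0.6,-0.068,0,0.003,0],
    [-0.6,-0.102,0,0.007,0],
    [-0.6,-0.136,0,0.013,0],
    [-0.6,-0.17,0,0.021,0],
    [-0.6,-0.202,0,0.03,0],
    [-0.6,-0.235,0,0.041,0],
    [-0.6,-0.267,0,0.054,0],
    [-0.6,-0.275,0,0.056,0],
    [-0.6,-0.275,0,0.056,0]
  ]
}}

```text
time: 8.35
ee_pos: [0.6396, 0.1709, 0.1481]
tool_rot: [-0.527, -3.094, 0.005]
ft_force: [-3.8, -4.2, -3.6]
grip_width: 0.386
finger_force: 30.2
```

```bash
python3 look.py a5
```

```text
8.35 [0.6396 0.1709 0.1481] [ 0.51  0.53 -0.03  0.   -1.02 -2.41] [[-0.944, 0.331, -0.003], [0.331, 0.944, -0.003], [0.002, -0.003, -1.0]] [-3.8 -4.2 -3.6] 0.38627123098461763
proj tcp [407.04491155 244.44796666]
shift to collar, rows units [0.512 0.002 0.077]
```

View pics/a5.png

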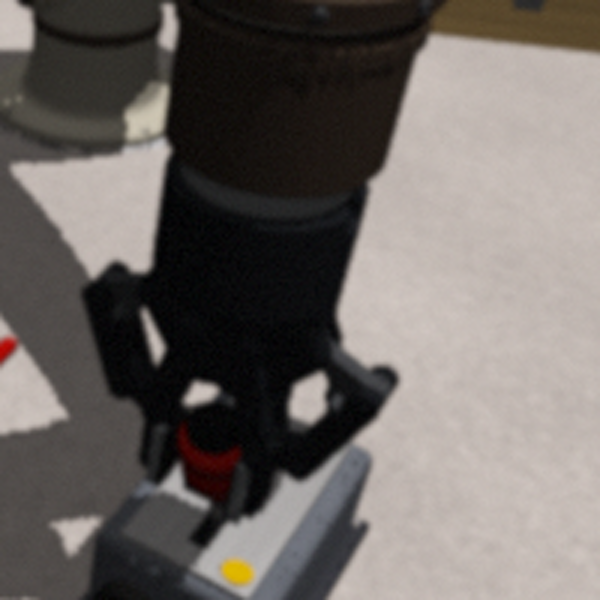

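The lever now leans towards the yellow dot (collar about (212,465) in the crop). The force hasn't risen, so I'll push on gently to the stop.

Call:
{"op": "send_rows", "data": {
  "motion": [
    [-0.6,-0.012,0,0.005,0],
    [-0.6,-0.024,0,0.01,0],
    [-0.6,-0.03,0,0.012,0],
    [-0.6,-0.03,0,0.012,0]
  ]
}}

```text
time: 8.95
ee_pos: [0.642, 0.1699, 0.1456]
tool_rot: [-0.526, -3.088, 0.006]
ft_force: [-14.1, -0.5, 0.7]
grip_width: 0.381
finger_force: 30.2
```

The force rose to 14 N, so the lever is on the stop. Releasing, then retreating straight up.

Call:
{"op": "send_rows", "data": {
  "motion": [
    [0.3,0,0,0,0],
    [1,0,0,0,0],
    [1,0,0,0,0],
    [1,0,0,0,0],
    [1,0,0,0,0]
  ]
}}

```text
time: 9.57
ee_pos: [0.646, 0.1705, 0.1464]
tool_rot: [0.526, 3.097, 0.0]
ft_force: [0.1, 0.1, 0.4]
grip_width: 1.0
finger_force: 0.0
```

Call:
{"op": "send_rows", "data": {
  "motion": [
    [1,0,0,-0.2,0],
    [1,0,0,-0.4,0],
    [1,0,0,-0.6,0],
    [1,0.3,0,-0.7,0],
    [1,0.6,0,-0.7,0],
    [1,0.8,0,-0.7,0],
    [1,0.8,0,-0.7,0]
  ]
}}

```text
time: 10.45
ee_pos: [0.4928, 0.2239, 0.2875]
tool_rot: [0.521, 3.097, 0.002]
ft_force: [0.1, 0.3, -0.6]
grip_width: 1.002
finger_force: 0.0
```

```bash
python3 look.py a6; python3 - <<'E'
from h import *
c=bot.capture("scene");yaw=-.335;u=np.array([np.cos(yaw),np.sin(yaw),0])
for l in(0,.016):
  p=np.array([.5864,.190,.02])+u*(.118+l)*np.sin(.4)+np.array([0,0,(.118+l)*np.cos(.4)]);q=proj(c,p);print(l,q,(q-[340,90])*3)
E
```

```text
10.45 [0.4928 0.2239 0.2875] [ 0.73  0.22 -0.14 -0.   -1.22 -2.63] [[-0.945, 0.327, 0.001], [0.327, 0.945, 0.001], [-0.001, 0.002, -1.0]] [ 0.1  0.3 -0.6] 1.0022714867350915
0.58 [413.3, 250.8] 504
proj tcp [471.98567806 112.01655301]
shift to collar, rows units [-0.268 -0.008  0.773]
0 [408.77206396 250.00432771] [206.31619187 480.01298312]
0.016 [408.33759522 245.2216232 ] [205.01278567 465.66486959]
```

View pics/a6.png

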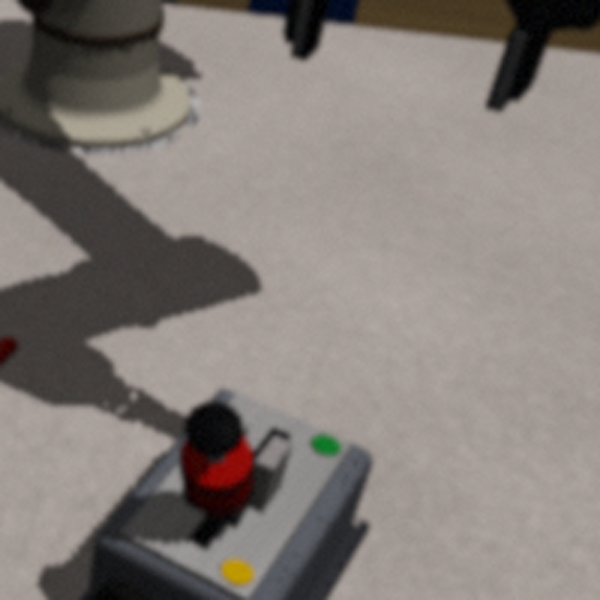

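The lever leans to the yellow end, with the knob at (215,428) and the collar at (218,478) in the crop. I'll check the lever angle and that the collar is down, using the top camera as well.

```bash
python3 - <<'E'
from h import *
C={n:bot.capture(n) for n in("scene","top")}
yaw=-.335;u=np.array([np.cos(yaw),np.sin(yaw),0])
r=[(n,bot.regions_of(n,"red_collar_mid")) for n in C];
for n,q in r:print(n,[(k["confidence"],k["pixel"]) for k in q])
if all(q for _,q in r):print(tri([ray(C[n],q[0]["pixel"]) for n,q in r]))
im=[]
for n,(x,y,w) in {"scene":(350,190,110),"top":(190,120,110)}.items():
    a=cv2.resize(C[n]["img"][y:y+w,x:x+w,::-1],(400,400),interpolation=cv2.INTER_CUBIC);s=400/w
    for th in(.25,.4):
      for l,col in((.102,(0,255,255)),(.135,(255,255,0)),(.168,(0,255,0))):
        p=np.array([.5864,.190,.02])+u*l*np.sin(th)+np.array([0,0,l*np.cos(th)])
        q=(proj(C[n],p)-[x,y])*s;cv2.circle(a,tuple(int(v) for v in q),4 if th==.4 else 2,col,-1)
    im.append(a)
cv2.imwrite("pics/a7.png",np.hstack(im))
E
```

```text
scene [(0.76, [414.0, 248.3])]
top [(0.75, [236.6, 163.2])]
[0.61571806 0.1796265  0.11994741]
```

View pics/a7.png

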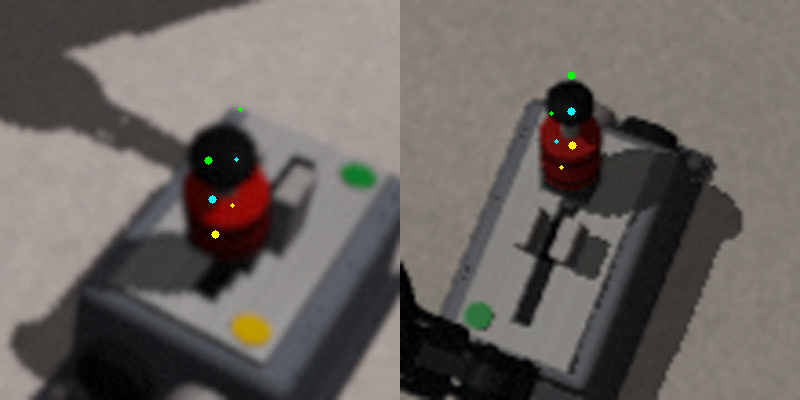

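```bash
python3 - <<'E'
from h import *
C={n:bot.capture(n) for n in("scene","top")}
u=np.array([np.cos(-.335),np.sin(-.335),0])
a=tri([ray(C["top"],(190+116/5,135+345/5)),ray(C["scene"],(445.6,189.8))])
b=tri([ray(C["top"],(190+170/3.636,120+102/3.636)),ray(C["scene"],(350+223/3.636,190+155/3.636))])
print(a,b,(b-a)@u)
# upper camera: knob now vs. z known
for n,px in(("top",(236.8,148.05)),("scene",(411.3,232.6))):
  o,d=ray(C[n],px);print(n,o+d*(.171-o[2])/d[2])
g=cv2.resize(C["top"]["img"][130:215,195:280,::-1],(590,590),interpolation=cv2.INTER_CUBIC);cv2.imwrite("pics/a8.png",cv2.convertScaleAbs(g,alpha=1.7))
E
```

```text
[0.52612402 0.21081854 0.17058158] [0.63546699 0.1716014  0.16710619] 0.11615800971263729
top [0.63467217 0.1690286  0.171     ]
scene [0.63927144 0.17321805 0.171     ]
```

```bash
python3 -c "
from station import bot
print(bot.finish_job())"
```

```text
the job is handed in; nothing more can be done
None
```

The red lever is pushed to its stop at the yellow-dot end with the collar released; pictures and force readings indicate it dropped home, the blue lever was not touched, and the job was handed in at about 11 s, but I viewed 11 pictures, one over the limit of 10.

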